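# Sort out the mixed-up hand planes

## Task

The three hand planes lie on each other's rests: move each one to the rest of its own colour, upright, centred on it and lying along it (knob at either end). Park a plane on the free cork pad on the way; never lay one on the bare bench, set each down gently without dropping it, and leave the pencil, the sanding block and the brass weight where they are.

Things in the scene. Friction and masses are not known exactly. Their poses are not given: they have to be found in the camera images.
- plane_red: Small loose pale wooden hand plane, 0.25-0.5 kg, with a red knob at its -x end and a red band round its body. Body: block 130 (x) x 44 (y) x 34 mm high, upright sides, gripped across its width at mid-length; knob (28 mm across) rises to 64 mm, iron and heel grip to 62 mm. Origin: centre of the sole, z up. Starts on a rest of another colour, roughly in line with it.
- plane_blue: Small loose mid-brown wooden hand plane, 0.25-0.5 kg, with a blue knob at its -x end and a blue band round its body. Body: block 130 (x) x 44 (y) x 34 mm high, upright sides, gripped across its width at mid-length; knob (28 mm across) rises to 64 mm, iron and heel grip to 62 mm. Origin: centre of the sole, z up. Starts on a rest of another colour, roughly in line with it.
- plane_yellow: Small loose pale wooden hand plane, 0.25-0.5 kg, with a yellow knob at its -x end and a yellow band round its body. Body: block 130 (x) x 44 (y) x 34 mm high, upright sides, gripped across its width at mid-length; knob (28 mm across) rises to 64 mm, iron and heel grip to 62 mm. Origin: centre of the sole, z up. Starts on a rest of another colour, roughly in line with it.
- rest_red: The red rest: a flat wooden board with a red painted top, fixed to the bench, 200 mm long (x), 84 mm wide (y), 14 mm high, without rims; its coloured ends show beyond a plane lying on it. Origin: centre of its underside, at bench height; its top is 14 mm above.
- rest_blue: The blue rest: a flat wooden board with a blue painted top, fixed to the bench, 200 mm long (x), 84 mm wide (y), 14 mm high, without rims; its coloured ends show beyond a plane lying on it. Origin: centre of its underside, at bench height; its top is 14 mm above.
- rest_yellow: The yellow rest: a flat wooden board with a yellow painted top, fixed to the bench, 200 mm long (x), 84 mm wide (y), 14 mm high, without rims; its coloured ends show beyond a plane lying on it. Origin: centre of its underside, at bench height; its top is 14 mm above.
- pad: The parking pad: a plain cork board, fixed, 200 mm long (x), 84 mm wide (y), 14 mm high, no rims, free at the start. Origin: centre of its underside, at bench height; its top is 14 mm above.
- pencil: A flat green carpenter's pencil, loose, 130 x 14 x 8 mm, lying along its x between two of the boards. Origin: centre of its underside. To be left alone.
- sanding_block: A small grey sanding block, loose, 50 x 22 x 22 mm, between two of the boards. Origin: centre of its underside. To be left alone.
- brass_weight: A small brass weight, loose, upright, 22 mm across and 32 mm high, between two of the boards. Origin: centre of its underside. To be left alone.
Things that resemble listed ones, but are neither listed nor needed, are in the scene too. Of the things that look like the pad, the larger one is meant.

How it is judged:
On the way:
1. one of the planes stands parked on the cork pad, let go (((horizontal distance between plane_red and pad below 0.07 m and z of plane_red in the frame of pad below 0.019 m and angle between plane_red's own z axis and vertical below 0.06 rad and linear speed of plane_red below 0.03 m/s and contact force between the fingers and plane_red below 0.3 N) or (horizontal distance between plane_blue and pad below 0.07 m and z of plane_blue in the frame of pad below 0.019 m and angle between plane_blue's own z axis and vertical below 0.06 rad and linear speed of plane_blue below 0.03 m/s and contact force between the fingers and plane_blue below 0.3 N) or (horizontal distance between plane_yellow and pad below 0.07 m and z of plane_yellow in the frame of pad below 0.019 m and angle between plane_yellow's own z axis and vertical below 0.06 rad and linear speed of plane_yellow below 0.03 m/s and contact force between the fingers and plane_yellow below 0.3 N))), for 0.2 s.
At the end, for the whole second after the job is handed in: Each plane lies upright and at rest on the rest of its own colour, its centre within 14 mm of the rest's centre and its length within 0.17 rad (10 degrees) of the rest's length, either way round (horizontal distance between plane_red and rest_red below 0.014 m and angle between the x axis of plane_red and the x axis of rest_red, either way round below 0.17 rad and angle between each of plane_red, plane_blue, plane_yellow's own z axis and vertical below 0.06 rad and z of plane_red in the frame of rest_red between 0.01 and 0.019 m and linear speed of each of plane_red, plane_blue, plane_yellow below 0.02 m/s and angular speed of each of plane_red, plane_blue, plane_yellow below 0.2 rad/s and horizontal distance between plane_blue and rest_blue below 0.014 m and angle between the x axis of plane_blue and the x axis of rest_blue, either way round below 0.17 rad and z of plane_blue in the frame of rest_blue between 0.01 and 0.019 m and horizontal distance between plane_yellow and rest_yellow below 0.014 m and angle between the x axis of plane_yellow and the x axis of rest_yellow, either way round below 0.17 rad and z of plane_yellow in the frame of rest_yellow between 0.01 and 0.019 m); the robot touches nothing.
It fails at once if a plane is set down on the bare bench (its underside comes lower than 7 mm above it) (height (world z) of any of plane_red, plane_blue, plane_yellow below 0.007 m).
It fails at once if a plane is tipped over (more than 35 degrees from upright) (angle between any of plane_red, plane_blue, plane_yellow's own z axis and vertical above 0.61 rad).
It fails at once if a plane is dropped from more than about 15 mm (it moves faster than 0.5 m/s while the fingers do not hold it) ((linear speed of plane_red above 0.5 m/s and contact force between the fingers and plane_red below 0.3 N) or (linear speed of plane_blue above 0.5 m/s and contact force between the fingers and plane_blue below 0.3 N) or (linear speed of plane_yellow above 0.5 m/s and contact force between the fingers and plane_yellow below 0.3 N)).
It fails at once if the pencil, the sanding block or the brass weight is pushed more than 25 mm from its place (distance of any of pencil, sanding_block, brass_weight from where it was at the start of the episode above 0.025 m).
It also fails if it takes over 112 s, if anything falls off the work surface, if the arm or the gripper's body presses on something with over 40 N, if the wrist force passes 120 N, or if a joint passes its speed limit or range.

## Robot

A 6-joint arm with a two-finger parallel gripper is mounted at the origin on the work surface. World frame = base frame: x ahead of the robot, y to its left, z up, the work surface at z = 0. Lengths are in m, angles in rad, forces in N, time in s.
With the tool pointing down it reaches from about 0.3 to 0.875 m from the base axis. Payload 6.4 kg.
Tool frame: the origin (TCP) lies on the centre line of the jaws, within the pads' length; the fingertips stand 25 mm ahead of it and the grasp point (between the pads) lies 6 mm ahead of it (ctrl.tip_reach is the distance from the TCP to the fingertips, in m); z points along the fingers, y is the line along which they close (so a half turn about z gives the same grasp; the last joint's range is limited). The gripper opens to 85 mm and grips with 20 to 120 N. Pads are 22 mm wide; open, the fingers measure 114 mm over their backs; the gripper's body (76 mm by 85 mm) begins 54 mm behind the grasp point. The pads swing forward as they close: fully open they stand 13 mm farther back than shut.
Start: joints at [1.001, 0.181, 1.607, -0, 1.354, -0.206], TCP at [0.205, 0.537, 0.256] pointing down, gripper open.
Joint ranges: [-2.99, 2.99], [-0.89, 2.07], [0.3, 2.58], [-1.14, 4.28], [0, 2.63], [-3.12, 3.12]. Speed limits (rad/s): [2.57, 2.57, 3.01, 3.14, 3.14, 3.14].

## Interface

Orientations are given as a unit quaternion [w, x, y, z].
In Python, from bench import ctrl gives the robot as it stands.
- The arm moves only by the tool servo_tool, never from a script. Its argument "motion" is a list that holds one entry, the list of rows, each a list of 5 numbers: the shift along the tool's x, y, z in cm, then the turn about the tool's z in degrees, then the closure, from -1 (fully open) to 1 (shut). In form: [[[dx, dy, dz, twist, claw], ...]]. A call has 1 to 5 rows; each row is the pose to reach, as a shift and turn from the pose commanded when the call began, along the tool's axes at that moment; what a row does not reach only later rows make up. A row lasts 1/10 s, in which the tool goes at most 50 mm and 8.59 degrees, less where a joint would pass 70% of its speed; a pose out of reach is approached as far as the arm can. A call with a gripper value outside its range is refused whole. The fingers move at their own pace and stop on an object; the grip force is fixed at half the most. Time passes only in rows, so rows that repeat a pose let the fingers close. It gives the time, the measured TCP pose, the force, the opening and the grip force at its end, in the units of the state.
- ctrl.get_obs(): the state, without advancing time (a new reading comes with each control period).
- ctrl.camera(name): name is "side" or "top" or "wrist"; returns a dict with "pixels" (400x640x3 uint8, red, green, blue), "depth" (400x640 float32, m along the optical axis (not along the pixel's ray), 0 where there is no reading), "fx", "fy", "cx", "cy" (pixels), "k1" (the pictures are not rectified: a ray, as slopes to the right and down, at radius r is drawn at 1 + k1 r^2 times it, then the intrinsics apply), "R" (3x3) and "t" (3): a world point X has camera coordinates R X + t; the wrist camera has in their place "hand_eye" (4x4, takes a point from camera to tool coordinates, whose origin is the TCP and whose axes are the flange's). Camera axes: x right, y down, z forward; pixel columns grow to the right and rows downward; lengths in m; the calibration is good to about 2 mm. A picture is of the moment at which its call begins: read the wrist's pose just before it.
- ctrl.hand_in(): hands the job in; it is judged then, once.
The state is a dict: "time_s": time; "q": joint angles; "dq": joint speeds; "joint_efforts": joint torques, N m; "eef_pos": TCP position; "eef_rot": TCP orientation; "wrist_force": force on the tool from outside, world axes, zero at the start; "torque": the same for the moment, N m; "opening": opening from 0.0 (shut) to 1.0 (fully open); "grasp_force": force on a finger pad.
Only numpy, scipy, OpenCV 4.12 (cv2) and the standard library are available. Lean on these libraries where they do the work, as an engineer would, in place of code of your own. Each camera call takes 0.05 s, during which the arm holds its last target. There are 200 camera calls.

## Working session

There is one attempt and no reset: what is moved stays moved. The work goes in short steps, Python scripts to look and compute and a tool call to move; the robot and the scene stay as the last step left them, time stands still between calls to the robot, and variables do not carry over. Pictures are saved under pics/ and viewed, at most 14 in all, crops included, and the job is handed in when it is done.

Besides the shell and the picture viewer there is one more tool, called after "Request:" by a JSON object that holds its "fn" and its "kwargs". servo_tool: Moves the arm, as the interface text tells. Its arguments: {"type":"object","properties":{"motion":{"type":"array"}},"required":["motion"]}

```bash
mkdir -p pics; ls; python3 - <<'E'
from bench import ctrl
import cv2,pickle
o=ctrl.get_obs();print({k:o[k] for k in('time_s','eef_pos','eef_rot','opening')})
d={}
for n in('top','side'):
    c=ctrl.camera(n);d[n]=c
    cv2.imwrite(f'pics/{n}0.png',c['pixels'][:,:,::-1])
    print(n,c['fx'],c['fy'],c['cx'],c['cy'],c['k1'],c['R'],c['t'])
pickle.dump(d,open('d0.pkl','wb'))
E
```

```text
pics
{'time_s': 0.0, 'eef_pos': array([0.2042937 , 0.53692493, 0.25536442]), 'eef_rot': array([-3.35849575e-04,  1.80889904e-01,  9.83502943e-01, -8.31689015e-04]), 'opening': 0.9993214201804741}
top 497.7154006383525 497.7154006383525 321.79297662655483 197.90009265648737 -0.07452375542846594 [[ 0.01260207 -0.99964448  0.02349693]
 [-0.98385247 -0.01659188 -0.17821061]
 [ 0.17853712 -0.02087169 -0.98371178]] [-0.02138768  0.49280012  1.0869212 ]
side 425.98796178496013 425.98796178496013 319.74324637078513 193.41782172216588 -0.09875484299479602 [[ 0.91086681 -0.41256611  0.0105292 ]
 [-0.22463139 -0.5170228  -0.82597104]
 [ 0.3462115   0.74998442 -0.5636142 ]] [-0.43051075  0.11822239  0.70370592]
```

View pics/top0.png

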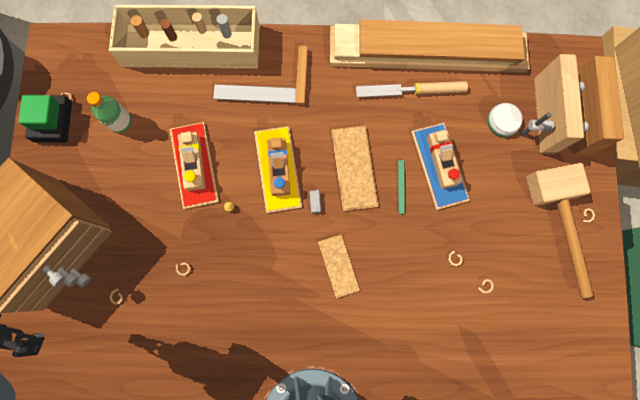

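View pics/side0.png

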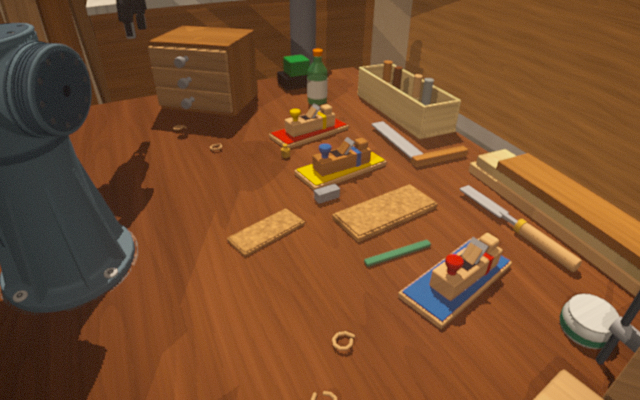

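Top view: yellow plane lies on the red rest (190,165), blue plane on the yellow rest (279,168), red plane on the blue rest (440,165). Cork candidates are the large board at (355,168) and the small one at (338,266). The larger is meant, so (355,168). Pencil is at (402,187), sanding block at (315,202), brass weight at (229,207). The side view agrees, with the large cork at (386,212).

```bash
cat > h.py <<'E'
import numpy as np,cv2
def rays(c,uv):
    K=np.array([[c['fx'],0,c['cx']],[0,c['fy'],c['cy']],[0,0,1.]])
    # drawn = ray*(1+k1 r^2): OpenCV's k1 model
    p=cv2.undistortPoints(np.asarray(uv,float).reshape(-1,1,2),K,np.array([c['k1'],0,0,0,0.]))[:,0]
    return np.c_[p,np.ones(len(p))]
def RT(c,tcp=None):  # camera->world rotation, camera centre
    if 'R' in c: return c['R'].T,-c['R'].T@c['t']
    M=tcp@c['hand_eye']; return M[:3,:3],M[:3,3]
def onz(c,uv,z,T=None):
    A,o=RT(c,T); d=rays(c,uv)@A.T
    return o+d*((z-o[2])/d[:,2])[:,None]
def cloud(c,T=None):
    A,o=RT(c,T); v,u=np.mgrid[:400,:640]; uv=np.c_[u.ravel(),v.ravel()]
    P=o+(rays(c,uv)*c['depth'].ravel()[:,None])@A.T
    P[c['depth'].ravel()==0]=np.nan
    return P.reshape(400,640,3)
def tri(c1,uv1,c2,uv2):
    A1,o1=RT(c1);A2,o2=RT(c2);d1=A1@rays(c1,[uv1])[0];d2=A2@rays(c2,[uv2])[0]
    s=np.linalg.lstsq(np.c_[d1,-d2],o2-o1,rcond=None)[0]
    a,b=o1+s[0]*d1,o2+s[1]*d2
    return (a+b)/2,np.linalg.norm(a-b)
def rect(P):  # centre, (long,short), angle of the long side
    (x,y),(w,h),a=cv2.minAreaRect((P[:,:2]*1000).astype(np.float32))
    if w<h: w,h,a=h,w,a+90
    return np.array([x,y])/1000,(w,h),(a+90)%180-90
def mask(c,name):
    H=cv2.cvtColor(c['pixels'],cv2.COLOR_RGB2HSV);h,s,v=[H[...,i].astype(int) for i in range(3)]
    return {'red':((h<4)|(h>174))&(s>190)&(v>110),'yellow':(h>22)&(h<32)&(s>190)&(v>110),
            'blue':(h>100)&(h<118)&(s>120)&(v>60)}[name]
def comps(m,n=2,lo=12):
    k,l,st,ce=cv2.connectedComponentsWithStats(m.astype(np.uint8),connectivity=8)
    i=[j for j in np.argsort(-st[1:,4])+1 if st[j,4]>=lo][:n]
    return [(st[j,4],ce[j],l==j) for j in i]
E
python3 - <<'E'
from h import *;import pickle
d=pickle.load(open('d0.pkl','rb'));np.set_printoptions(precision=4,suppress=True)
C={n:cloud(c) for n,c in d.items()}
roi=np.zeros((400,640),bool);roi[115:300,160:480]=1
sroi=np.zeros((400,640),bool);sroi[100:330,220:520]=1
for n in('red','yellow','blue'):
    for cam,r in(('top',roi),('side',sroi)):
        for a,ce,m in comps(mask(d[cam],n)&r,4):
            uv=np.argwhere(m)[:,::-1]; P=onz(d[cam],uv,.014)
            print(n,cam,a,ce,'rect14',rect(P),'zdepth',np.nanmedian(C[cam][m],0))
# depth clusters
P=C['top'];z=P[...,2];
m=(z>.008)&(z<.021)&roi
for a,ce,mm in comps(m,8,60):print('board',a,ce,rect(P[mm]),np.median(P[mm],0)[2])
m=(z>.03)&roi
for a,ce,mm in comps(m,6,60):
    q=P[mm];b=q[(q[:,2]>.041)&(q[:,2]<.054)];print('high',a,ce,rect(b),np.median(b[:,2]),q[:,2].max(),rect(q))
for (u,v) in((402,187),(315,202),(229,207)):print(u,v,P[v,u])
cv2.imwrite('pics/crop.png',cv2.resize(d['top']['pixels'][110:305,160:480,::-1],None,fx=2.5,fy=2.5,interpolation=2))
E
```

```text
red top 982 [196.3442 169.6385] rect14 (array([0.5755, 0.2904]), (188.5166473388672, 72.2958984375), 12.98958969116211) zdepth [0.5454 0.2754 0.014 ]
red top 79 [453.557  173.7342] rect14 (array([ 0.563 , -0.3282]), (22.318767547607422, 21.830976486206055), -2.0283966064453125) zdepth [ 0.548  -0.31    0.0749]
red top 45 [439.0222 145.4222] rect14 (array([ 0.6332, -0.2983]), (54.96455764770508, 9.138585090637207), -64.7969970703125) zdepth [ 0.6221 -0.2837  0.0478]
red side 52 [453.0962 264.6923] rect14 (array([ 0.5887, -0.2759]), (26.929702758789062, 16.793058395385742), -48.85541534423828) zdepth [ 0.5385 -0.3201  0.0702]
yellow top 1282 [276.4134 170.603 ] rect14 (array([0.5687, 0.0909]), (190.7386016845703, 74.69349670410156), 10.134843826293945) zdepth [0.5567 0.0971 0.0138]
yellow top 96 [189.1771 175.8333] rect14 (array([0.5463, 0.2978]), (24.78687858581543, 24.185766220092773), -42.068599700927734) zdepth [0.5319 0.2825 0.0748]
yellow top 46 [191.1522 145.7609] rect14 (array([0.6179, 0.302 ]), (50.16646957397461, 13.046048164367676), -83.49514627456665) zdepth [0.6102 0.2837 
[... 2706 characters left out ...]
637908215244 0.08003007451884625 (array([0.5781, 0.2911]), (131.14892578125, 46.29206085205078), 10.141764640808105)
high 1094 [444.5658 157.9634] (array([ 0.5933, -0.3011]), (128.03834533691406, 46.863914489746094), 13.8905668258667) 0.04768274121122085 0.08007360996780877 (array([ 0.5932, -0.3011]), (128.1615753173828, 46.863914489746094), 13.8905668258667)
high 1078 [277.7579 165.987 ] (array([0.5669, 0.0882]), (128.91978454589844, 44.32576370239258), 5.798037528991699) 0.04802836672326549 0.07931217614178632 (array([0.5669, 0.0882]), (128.94110107421875, 44.33259201049805), 5.8442254066467285)
402 187 [ 0.5292 -0.2048  0.0078]
315 202 [0.4876 0.001  0.02  ]
229 207 [0.471  0.198  0.0293]
```

View pics/crop.png

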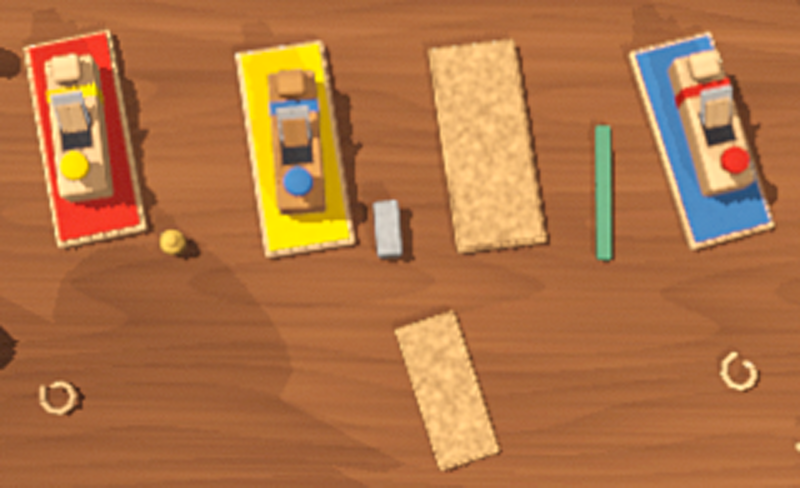

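The crop confirms it. The large cork at (355,168) measures 198×84 mm, matching the pad; the small one is 135×57 mm, so it is the decoy. Heights also agree: board tops 13–14 mm, body tops 48 mm, knobs about 78 mm. Order of moves: red→pad, blue→blue rest, yellow→yellow rest, red→red rest.

```bash
cat > go.py <<'E'
import sys;from bench import ctrl;import numpy as np
from scipy.spatial.transform import Rotation as R
x,y,z,a=map(float,sys.argv[1:5])  # target TCP, plane's angle (deg); tool y across it
o=ctrl.get_obs();w=o['eef_rot'];r=R.from_quat([w[1],w[2],w[3],w[0]])
d=r.inv().apply(np.array([x,y,z])-o['eef_pos'])*100
ty=r.apply([0,1,0]);cur=np.degrees(np.arctan2(ty[1],ty[0]))
t=-(((a+90-cur)+90)%180-90)
print('t',o['time_s'],'pos',o['eef_pos'].round(4),'tilt',r.apply([0,0,1]).round(3),'q',o['q'].round(2),'open',o['opening'],'grip',o['grasp_force'],'F',o['wrist_force'].round(1))
print('shift cm',d.round(2),'twist',t.round(1),'rows',max(np.linalg.norm(d)/5,abs(t)/8.59))
E
python3 go.py .5933 -.3011 .20 13.9
```

```text
t 0.1 pos [0.2043 0.537  0.2555] tilt [-0.001 -0.001 -1.   ] q [ 1.    0.18  1.61 -0.    1.35 -0.21] open 0.9996119580943496 grip 0.0 F [-0.5 -0.5 -0.1]
shift cm [-66.17 -64.47   5.63] twist -34.7 rows 18.51226856664797
```

Request:
{"fn": "servo_tool", "kwargs": {"motion": [[[-3.3,-3.2,0,0,-1],[-6.6,-6.4,0,0,-1],[-9.9,-9.6,0,0,-1],[-13.2,-12.8,0,0,-1],[-16.5,-16.1,0,0,-1]]]}}

```text
time_s: 0.6
eef_pos: [0.3016, 0.3266, 0.256]
eef_rot: [-0.0, 0.181, 0.984, -0.0]
wrist_force: [0.9, -0.5, 0.2]
opening: 1.0
grasp_force: 0.0
```

Request:
{"fn": "servo_tool", "kwargs": {"motion": [[[-3.3,-3.2,0,0,-1],[-6.6,-6.4,0,0,-1],[-9.9,-9.6,0,0,-1],[-13.2,-12.8,0,0,-1],[-16.5,-16.1,0,0,-1]]]}}

```text
time_s: 1.1
eef_pos: [0.3987, 0.1173, 0.2562]
eef_rot: [0.0, 0.181, 0.984, 0.0]
wrist_force: [0.7, 0.6, 0.6]
opening: 1.0
grasp_force: 0.0
```

Request:
{"fn": "servo_tool", "kwargs": {"motion": [[[-3.3,-3.2,0,0,-1],[-6.6,-6.4,0,0,-1],[-9.9,-9.6,0,0,-1],[-13.2,-12.8,0,0,-1],[-16.5,-16.1,0,0,-1]]]}}

```text
time_s: 1.6
eef_pos: [0.4956, -0.0919, 0.256]
eef_rot: [-0.0, 0.181, 0.983, 0.0]
wrist_force: [0.8, 1.1, -0.4]
opening: 0.999
grasp_force: 0.0
```

Request:
{"fn": "servo_tool", "kwargs": {"motion": [[[-4,-4,1,-7,-1],[-8,-8,2,-14,-1],[-12,-12,3.5,-21,-1],[-16,-16,5,-28,-1],[-16.7,-16.2,5.6,-34.7,-1]]]}}

```text
time_s: 2.1
eef_pos: [0.594, -0.3039, 0.1993]
eef_rot: [-0.0, -0.122, 0.992, -0.0]
wrist_force: [0.4, -0.6, -0.2]
opening: 1.001
grasp_force: 0.0
```

```bash
python3 go.py .5933 -.3011 .10 13.9
```

```text
t 2.1 pos [ 0.594  -0.3039  0.1993] tilt [-0. -0. -1.] q [-0.65  0.43  1.41 -0.    1.3  -2.47] open 1.0006812600348414 grip 0.0 F [ 0.4 -0.6 -0.2]
shift cm [-0.    0.29  9.93] twist 0.1 rows 1.986315040845427
```

Request:
{"fn": "servo_tool", "kwargs": {"motion": [[[0,0.3,4,0,-1],[0,0.3,8,0,-1],[0,0.3,11,0,-1],[0,0.3,13.5,0,-1],[0,0.3,15.5,0,-1]]]}}

```text
time_s: 2.6
eef_pos: [0.5918, -0.2973, 0.0425]
eef_rot: [-0.001, -0.121, 0.993, 0.001]
wrist_force: [0.1, 0.5, 1.0]
opening: 0.996
grasp_force: 0.0
```

Request:
{"fn": "servo_tool", "kwargs": {"motion": [[[0,0,0,0,0.2],[0,0,0,0,0.6],[0,0,0,0,1],[0,0,0,0,1],[0,0,0,0,1]]]}}

```text
time_s: 3.1
eef_pos: [0.5942, -0.2989, 0.0473]
eef_rot: [0.001, -0.121, 0.993, -0.001]
wrist_force: [0.1, -1.1, 4.6]
opening: 0.5
grasp_force: 64.2
```

Request:
{"fn": "servo_tool", "kwargs": {"motion": [[[0,0,0,0,1],[0,0,0,0,1],[0,0,0,0,1],[0,0,0,0,1],[0,0,0,0,1]]]}}

```text
time_s: 3.6
eef_pos: [0.5942, -0.2989, 0.0473]
eef_rot: [0.001, -0.121, 0.993, -0.001]
wrist_force: [0.4, -0.5, 6.0]
opening: 0.502
grasp_force: 64.4
```

Request:
{"fn": "servo_tool", "kwargs": {"motion": [[[0,0,-1,0,1],[0,0,-3,0,1],[0,0,-5,0,1],[0,0,-7,0,1],[0,0,-7,0,1]]]}}

```text
time_s: 4.1
eef_pos: [0.5944, -0.2988, 0.1185]
eef_rot: [0.002, -0.121, 0.993, -0.002]
wrist_force: [1.3, -0.0, -4.0]
opening: 0.499
grasp_force: 63.4
```

```bash
python3 go.py .5745 -.0905 .12 8.5; python3 - <<'E'
from h import *;from bench import ctrl
c=ctrl.camera('side');cv2.imwrite('pics/s1.png',c['pixels'][150:350,300:560,::-1].repeat(2,0).repeat(2,1))
E
```

```text
t 4.1 pos [ 0.5944 -0.2988  0.1185] tilt [ 0.004 -0.003 -1.   ] q [-0.64  0.51  1.47  0.    1.16 -2.46] open 0.499460595391232 grip 63.39102387428284 F [ 1.3 -0.  -4. ]
shift cm [-3.06 20.7  -0.22] twist 5.4 rows 4.186044746165986
```

View pics/s1.png

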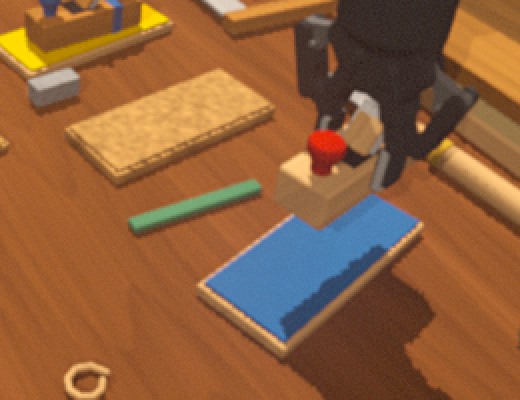

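Red plane is held level and clear of the blue rest. Carrying it to the pad.

Request:
{"fn": "servo_tool", "kwargs": {"motion": [[[-0.6,4.2,0,1,1],[-1.2,8.4,0,2,1],[-1.8,12.6,0,3,1],[-2.5,16.8,0,4.4,1],[-3.1,20.7,0,5.4,1]]]}}

```text
time_s: 4.65
eef_pos: [0.5717, -0.0873, 0.1134]
eef_rot: [-0.002, -0.073, 0.997, 0.001]
wrist_force: [-0.3, 0.4, -4.4]
opening: 0.503
grasp_force: 63.4
```

Request:
{"fn": "servo_tool", "kwargs": {"motion": [[[0,0,1,0,1],[0,0,3,0,1],[0,0,5,0,1],[0,0,6,0,1],[0,0,6,0,1]]]}}

```text
time_s: 5.15
eef_pos: [0.5714, -0.0892, 0.0525]
eef_rot: [-0.003, -0.074, 0.997, 0.001]
wrist_force: [-0.5, 0.2, -4.0]
opening: 0.504
grasp_force: 63.4
```

```bash
python3 go.py .5745 -.0905 .0475 8.5
```

```text
t 5.15 pos [ 0.5714 -0.0892  0.0525] tilt [-0.005  0.002 -1.   ] q [-0.36  0.45  1.72 -0.    0.98 -2.08] open 0.5038284771373625 grip 63.42519521713257 F [-0.5  0.2 -4. ]
shift cm [-0.29 -0.17  0.49] twist -0.1 rows 0.11979582748125692
```

Request:
{"fn": "servo_tool", "kwargs": {"motion": [[[-0.1,-0.1,0.2,0,1],[-0.2,-0.2,0.3,0,1],[-0.3,-0.2,0.4,0,1],[-0.3,-0.2,0.4,0,1]]]}}

```text
time_s: 5.55
eef_pos: [0.5774, -0.0915, 0.0519]
eef_rot: [0.001, -0.074, 0.997, -0.0]
wrist_force: [-0.8, 0.5, -3.7]
opening: 0.503
grasp_force: 63.5
```

Request:
{"fn": "servo_tool", "kwargs": {"motion": [[[0,0,0.1,0,1],[0,0,0.1,0,1],[0,0,0.1,0,1]]]}}

```text
time_s: 5.85
eef_pos: [0.5768, -0.0911, 0.0503]
eef_rot: [-0.0, -0.074, 0.997, -0.0]
wrist_force: [0.0, -0.1, -3.4]
opening: 0.499
grasp_force: 63.5
```

Request:
{"fn": "servo_tool", "kwargs": {"motion": [[[0,0,0.1,0,1],[0,0,0.1,0,1],[0,0,0.1,0,1]]]}}

```text
time_s: 6.15
eef_pos: [0.5768, -0.0912, 0.0492]
eef_rot: [-0.0, -0.074, 0.997, 0.0]
wrist_force: [0.8, -0.0, -3.5]
opening: 0.504
grasp_force: 63.5
```

Request:
{"fn": "servo_tool", "kwargs": {"motion": [[[0,0,0.1,0,1],[0,0,0.1,0,1],[0,0,0.1,0,1]]]}}

```text
time_s: 6.45
eef_pos: [0.5768, -0.0912, 0.0482]
eef_rot: [-0.0, -0.074, 0.997, 0.0]
wrist_force: [-0.2, -0.2, -4.4]
opening: 0.502
grasp_force: 63.5
```

Tracking well now; feeling for contact.

Request:
{"fn": "servo_tool", "kwargs": {"motion": [[[0,0,0.1,0,1],[0,0,0.1,0,1],[0,0,0.1,0,1]]]}}

```text
time_s: 6.75
eef_pos: [0.577, -0.0912, 0.0474]
eef_rot: [0.0, -0.074, 0.997, -0.0]
wrist_force: [0.4, -0.1, -3.8]
opening: 0.502
grasp_force: 63.6
```

Request:
{"fn": "servo_tool", "kwargs": {"motion": [[[0,0,0.1,0,1],[0,0,0.1,0,1],[0,0,0.1,0,1]]]}}

```text
time_s: 7.05
eef_pos: [0.577, -0.0913, 0.0473]
eef_rot: [0.0, -0.074, 0.997, -0.0]
wrist_force: [-3.1, 1.0, 5.2]
opening: 0.505
grasp_force: 64.6
```

Request:
{"fn": "servo_tool", "kwargs": {"motion": [[[0,0,0.1,0,1],[0,0,0.1,0,1],[0,0,0.1,0,1]]]}}

```text
time_s: 7.35
eef_pos: [0.577, -0.0912, 0.0473]
eef_rot: [-0.0, -0.074, 0.997, -0.0]
wrist_force: [-7.5, 2.0, 14.4]
opening: 0.498
grasp_force: 65.6
```

Contact is at 0.0473, the same as at the pick. Releasing.

Request:
{"fn": "servo_tool", "kwargs": {"motion": [[[0,0,-0.2,0,1],[0,0,-0.2,0,-0.2],[0,0,-0.2,0,-0.6],[0,0,-0.2,0,-1],[0,0,-0.2,0,-1]]]}}

```text
time_s: 7.85
eef_pos: [0.5769, -0.0913, 0.0473]
eef_rot: [0.0, -0.074, 0.997, -0.0]
wrist_force: [0.5, 0.5, -0.1]
opening: 0.999
grasp_force: 0.0
```

Request:
{"fn": "servo_tool", "kwargs": {"motion": [[[0,0,0,0,-1],[0,0,-2,0,-1],[0,0,-5,0,-1],[0,0,-9,0,-1],[0,0,-9,0,-1]]]}}

```text
time_s: 8.35
eef_pos: [0.5805, -0.0925, 0.1433]
eef_rot: [0.005, -0.074, 0.997, -0.002]
wrist_force: [1.0, 0.1, 0.9]
opening: 1.002
grasp_force: 0.0
```

```bash
python3 go.py .5669 .0882 .14 5.8
```

```text
t 8.35 pos [ 0.5805 -0.0925  0.1433] tilt [ 0.01  -0.004 -1.   ] q [-0.36  0.33  1.67  0.    1.13 -2.08] open 1.0024308182379522 grip 0.0 F [1.  0.1 0.9]
shift cm [-1.31 18.07  0.25] twist 2.7 rows 3.624156846590618
```

Request:
{"fn": "servo_tool", "kwargs": {"motion": [[[-0.3,4.5,0,0.7,-1],[-0.6,9,0,1.4,-1],[-0.9,13.5,0,2,-1],[-1.3,18,0,2.7,-1],[-1.3,18,0,2.7,-1]]]}}

```text
time_s: 8.85
eef_pos: [0.5619, 0.0938, 0.1368]
eef_rot: [-0.0, -0.053, 0.999, 0.001]
wrist_force: [0.1, -0.2, -0.6]
opening: 1.0
grasp_force: 0.0
```

Request:
{"fn": "servo_tool", "kwargs": {"motion": [[[0,0,0,0,-1],[0,0,0,0,-1],[0,0,0,0,-1]]]}}

```text
time_s: 9.15
eef_pos: [0.5635, 0.0874, 0.1371]
eef_rot: [-0.0, -0.049, 0.999, -0.0]
wrist_force: [-0.1, 0.1, -0.3]
opening: 0.997
grasp_force: 0.0
```

```bash
python3 go.py .5669 .0882 .045 5.8; python3 - <<'E'
from h import *;from bench import ctrl
c=ctrl.camera('top');C=cloud(c);cv2.imwrite('pics/t2.png',c['pixels'][100:300,160:480,::-1].repeat(2,0).repeat(2,1))
roi=np.zeros((400,640),bool);roi[115:300,330:390]=1
P=C;m=(P[...,2]>.03)&(P[...,2]<.054)&roi
for a,ce,mm in comps(m,2,60):
    q=P[mm];print(a,ce,rect(q),np.median(q[:,2]))
E
```

```text
t 9.15 pos [0.5635 0.0874 0.1371] tilt [-0. -0. -1.] q [-0.05  0.3   1.71 -0.    1.12 -1.72] open 0.9966978432172579 grip 0.0 F [-0.1  0.1 -0.3]
shift cm [-0.35  0.05  9.21] twist -0.1 rows 1.84418714491769
708 [354.92372881 166.10310734] (array([ 0.57672137, -0.09039688]), (130.17648315429688, 45.45730209350586), 8.059102058410645) 0.047978945133053674
```

View pics/t2.png

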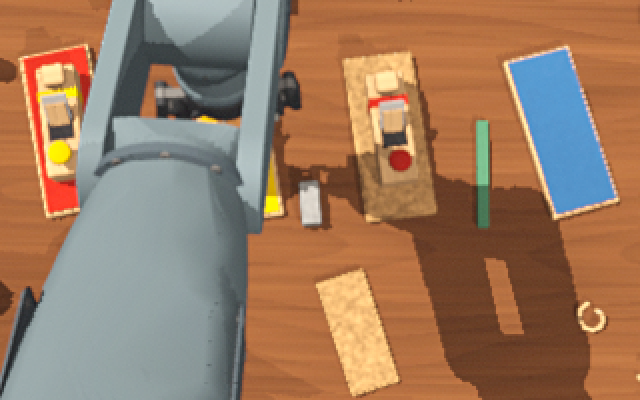

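The red plane stands on the pad at (0.5767,-0.0904), crop pixels (393,125), within 1 mm of the TCP at release. The pencil and sanding block haven't moved, and the blue rest is free. Next: pick the blue plane.

Request:
{"fn": "servo_tool", "kwargs": {"motion": [[[-0.3,0,3,0,-1],[-0.3,0,6,0,-1],[-0.3,0,8,0,-1],[-0.3,0,9.2,0,-1],[-0.3,0,9.2,0,-1]]]}}

```text
time_s: 9.7
eef_pos: [0.565, 0.0883, 0.0436]
eef_rot: [-0.002, -0.05, 0.999, 0.0]
wrist_force: [-0.1, 0.3, -0.9]
opening: 1.0
grasp_force: 0.0
```

Request:
{"fn": "servo_tool", "kwargs": {"motion": [[[0,0,0,0,-1],[0,0,0,0,0.2],[0,0,0,0,0.6],[0,0,0,0,1],[0,0,0,0,1]]]}}

```text
time_s: 10.2
eef_pos: [0.5671, 0.089, 0.0465]
eef_rot: [0.001, -0.05, 0.999, -0.0]
wrist_force: [-0.1, -1.9, 5.7]
opening: 0.504
grasp_force: 63.6
```

Request:
{"fn": "servo_tool", "kwargs": {"motion": [[[0,0,0,0,1],[0,0,0,0,1],[0,0,0,0,1],[0,0,0,0,1]]]}}

```text
time_s: 10.6
eef_pos: [0.5671, 0.089, 0.0465]
eef_rot: [0.001, -0.05, 0.999, -0.0]
wrist_force: [-1.6, -1.9, 6.3]
opening: 0.505
grasp_force: 63.6
```

Request:
{"fn": "servo_tool", "kwargs": {"motion": [[[0,0,-1,0,1],[0,0,-3,0,1],[0,0,-6,0,1],[0,0,-10,0,1],[0,0,-12,0,1]]]}}

```text
time_s: 11.1
eef_pos: [0.567, 0.0893, 0.1684]
eef_rot: [0.001, -0.05, 0.999, -0.0]
wrist_force: [0.1, -0.9, -4.6]
opening: 0.507
grasp_force: 62.5
```

Request:
{"fn": "servo_tool", "kwargs": {"motion": [[[0,0,0,0,1],[0,0,0,0,1],[0,0,0,0,1]]]}}

```text
time_s: 11.4
eef_pos: [0.5645, 0.0892, 0.163]
eef_rot: [-0.002, -0.05, 0.999, 0.0]
wrist_force: [-0.1, -0.1, -5.1]
opening: 0.508
grasp_force: 62.4
```

```bash
python3 go.py .5842 -.2967 .165 16; python3 - <<'E'
from h import *;from bench import ctrl;import pickle
c=ctrl.camera('top');C=cloud(c)
roi=np.zeros((400,640),bool);roi[115:225,405:475]=1
m=(C[...,2]>.009)&(C[...,2]<.02)&roi
for a,ce,mm in comps(m,1,60):print('blue rest depth',a,ce,rect(C[mm]),np.median(C[mm],0))
for a,ce,mm in comps(mask(c,'blue')&roi,1):print('paint',a,ce,rect(onz(c,np.argwhere(mm)[:,::-1],.014)))
E
```

```text
t 11.4 pos [0.5645 0.0892 0.163 ] tilt [-0.004  0.    -1.   ] q [-0.05  0.28  1.69  0.    1.18 -1.72] open 0.5084597621779543 grip 62.38204479217529 F [-0.1 -0.1 -5.1]
shift cm [  1.91 -38.59  -0.22] twist -10.2 rows 7.727772586432195
blue rest depth 2642 [440.07456472 165.41597275] (array([ 0.58398749, -0.29669928]), (198.72076416015625, 86.70907592773438), 16.246807098388672) [ 0.58275386 -0.29649747  0.01363923]
paint 2270 [440.40396476 165.35594714] (array([ 0.58424451, -0.29713892]), (188.13548278808594, 73.07218933105469), 15.883872985839844)
```

Request:
{"fn": "servo_tool", "kwargs": {"motion": [[[0.2,-4,0,0,1],[0.4,-8,0,0,1],[0.6,-12,0,0,1],[0.8,-16,0,0,1],[1,-20,0,0,1]]]}}

```text
time_s: 11.95
eef_pos: [0.5752, -0.1121, 0.1634]
eef_rot: [-0.001, -0.05, 0.999, 0.001]
wrist_force: [0.4, 0.9, -4.7]
opening: 0.505
grasp_force: 62.7
```

Request:
{"fn": "servo_tool", "kwargs": {"motion": [[[0.2,-4,0,-2,1],[0.4,-8,0,-4,1],[0.6,-12,0,-6,1],[0.8,-16,0,-8,1],[0.9,-18.6,0,-10.2,1]]]}}

```text
time_s: 12.45
eef_pos: [0.5849, -0.2994, 0.1631]
eef_rot: [-0.001, -0.139, 0.99, 0.001]
wrist_force: [1.3, 0.1, -4.4]
opening: 0.502
grasp_force: 62.8
```

Request:
{"fn": "servo_tool", "kwargs": {"motion": [[[0,0,2,0,1],[0,0,5,0,1],[0,0,8,0,1],[0,0,10,0,1],[0,0,10.5,0,1]]]}}

```text
time_s: 12.95
eef_pos: [0.583, -0.2947, 0.0548]
eef_rot: [-0.003, -0.139, 0.99, 0.003]
wrist_force: [-0.2, 0.5, -4.4]
opening: 0.503
grasp_force: 62.7
```

Request:
{"fn": "servo_tool", "kwargs": {"motion": [[[0,0,0,0,1],[0,0,0,0,1],[0,0,0,0,1]]]}}

```text
time_s: 13.25
eef_pos: [0.587, -0.2975, 0.0619]
eef_rot: [0.001, -0.139, 0.99, -0.001]
wrist_force: [0.3, -0.4, -3.9]
opening: 0.504
grasp_force: 62.7
```

```bash
python3 go.py .5842 -.2967 .0465 16
```

```text
t 13.25 pos [ 0.587  -0.2975  0.0619] tilt [ 0.002 -0.002 -1.   ] q [-0.65  0.58  1.5  -0.    1.06 -2.5 ] open 0.5037325797555496 grip 62.67835021018982 F [ 0.3 -0.4 -3.9]
shift cm [0.25 0.16 1.54] twist -0.0 rows 0.31429995487422857
```

Request:
{"fn": "servo_tool", "kwargs": {"motion": [[[0.1,0.1,0.3,0,1],[0.2,0.1,0.6,0,1],[0.2,0.1,0.9,0,1],[0.2,0.1,1,0,1],[0.2,0.1,1,0,1]]]}}

```text
time_s: 13.75
eef_pos: [0.5836, -0.2963, 0.0499]
eef_rot: [-0.0, -0.139, 0.99, 0.0]
wrist_force: [0.5, 0.1, -4.2]
opening: 0.501
grasp_force: 62.7
```

Request:
{"fn": "servo_tool", "kwargs": {"motion": [[[0,0,0.1,0,1],[0,0,0.1,0,1],[0,0,0.1,0,1]]]}}

```text
time_s: 14.05
eef_pos: [0.5839, -0.2965, 0.0493]
eef_rot: [0.0, -0.139, 0.99, -0.0]
wrist_force: [0.3, 0.3, -4.4]
opening: 0.505
grasp_force: 62.7
```

Request:
{"fn": "servo_tool", "kwargs": {"motion": [[[0,0,0.1,0,1],[0,0,0.1,0,1],[0,0,0.1,0,1]]]}}

```text
time_s: 14.35
eef_pos: [0.5838, -0.2965, 0.0482]
eef_rot: [-0.0, -0.139, 0.99, 0.0]
wrist_force: [-0.6, -0.8, -4.2]
opening: 0.502
grasp_force: 62.7
```

Request:
{"fn": "servo_tool", "kwargs": {"motion": [[[0,0,0.1,0,1],[0,0,0.1,0,1],[0,0,0.1,0,1]]]}}

```text
time_s: 14.65
eef_pos: [0.5838, -0.2965, 0.0472]
eef_rot: [-0.0, -0.139, 0.99, 0.0]
wrist_force: [0.4, -0.6, -4.2]
opening: 0.505
grasp_force: 62.7
```

Request:
{"fn": "servo_tool", "kwargs": {"motion": [[[0,0,0.1,0,1],[0,0,0.1,0,1],[0,0,0.1,0,1]]]}}

```text
time_s: 14.95
eef_pos: [0.584, -0.2966, 0.0466]
eef_rot: [0.0, -0.139, 0.99, -0.0]
wrist_force: [-0.1, 0.3, -1.5]
opening: 0.504
grasp_force: 63.0
```

Touching down (force easing from −4.2 to −1.5). One more mm, then release and lift.

Request:
{"fn": "servo_tool", "kwargs": {"motion": [[[0,0,0.1,0,1],[0,0,0.1,0,1]]]}}

```text
time_s: 15.15
eef_pos: [0.584, -0.2966, 0.0466]
eef_rot: [0.0, -0.139, 0.99, -0.0]
wrist_force: [-4.0, 1.9, 5.1]
opening: 0.498
grasp_force: 64.0
```

Request:
{"fn": "servo_tool", "kwargs": {"motion": [[[0,0,-0.1,0,0.2],[0,0,-0.1,0,-0.2],[0,0,-0.1,0,-0.6],[0,0,-0.1,0,-1],[0,0,-0.1,0,-1]]]}}

```text
time_s: 15.65
eef_pos: [0.584, -0.2966, 0.0465]
eef_rot: [0.0, -0.139, 0.99, -0.0]
wrist_force: [-0.3, 0.0, 0.2]
opening: 1.0
grasp_force: 0.0
```

Request:
{"fn": "servo_tool", "kwargs": {"motion": [[[0,0,0,0,-1],[0,0,-2,0,-1],[0,0,-5,0,-1],[0,0,-9,0,-1],[0,0,-10,0,-1]]]}}

```text
time_s: 16.15
eef_pos: [0.5861, -0.2981, 0.1516]
eef_rot: [0.003, -0.139, 0.99, -0.003]
wrist_force: [0.6, 0.9, 0.5]
opening: 1.0
grasp_force: 0.0
```

Request:
{"fn": "servo_tool", "kwargs": {"motion": [[[0,0,0,0,-1],[0,0,0,0,-1],[0,0,0,0,-1]]]}}

```text
time_s: 16.45
eef_pos: [0.5827, -0.2957, 0.144]
eef_rot: [-0.001, -0.139, 0.99, 0.001]
wrist_force: [0.4, -0.4, 0.6]
opening: 0.999
grasp_force: 0.0
```

```bash
python3 go.py .578 .2911 .15 10.1
```

```text
t 16.45 pos [ 0.5827 -0.2957  0.144 ] tilt [-0.003  0.002 -1.   ] q [-0.65  0.46  1.48 -0.    1.2  -2.5 ] open 0.9994550179422212 grip 0.0 F [ 0.4 -0.4  0.6]
shift cm [-15.67  56.55  -0.47] twist 5.9 rows 11.736603646907584
```

Request:
{"fn": "servo_tool", "kwargs": {"motion": [[[-1.1,4,0,0,-1],[-2.2,8,0,0,-1],[-3.3,12,0,0,-1],[-4.3,15.5,0,0,-1],[-5.2,18.8,0,0,-1]]]}}

```text
time_s: 16.95
eef_pos: [0.5809, -0.0993, 0.1444]
eef_rot: [-0.001, -0.139, 0.99, 0.001]
wrist_force: [0.8, 0.2, 0.2]
opening: 1.0
grasp_force: 0.0
```

Request:
{"fn": "servo_tool", "kwargs": {"motion": [[[-1.1,4,0,0,-1],[-2.2,8,0,0,-1],[-3.3,12,0,0,-1],[-4.3,15.5,0,0,-1],[-5.2,18.8,0,0,-1]]]}}

```text
time_s: 17.45
eef_pos: [0.5791, 0.0955, 0.1445]
eef_rot: [-0.001, -0.139, 0.99, 0.0]
wrist_force: [0.0, -0.8, -0.2]
opening: 0.997
grasp_force: 0.0
```

Request:
{"fn": "servo_tool", "kwargs": {"motion": [[[-1.1,4,0,1.5,-1],[-2.2,8,0,3,-1],[-3.3,12,0,4.5,-1],[-4.3,15.5,0,5.9,-1],[-5.3,18.9,0,5.9,-1]]]}}

```text
time_s: 17.95
eef_pos: [0.5781, 0.2914, 0.1442]
eef_rot: [-0.002, -0.088, 0.996, -0.0]
wrist_force: [-0.0, -0.5, 0.8]
opening: 1.002
grasp_force: 0.0
```

Request:
{"fn": "servo_tool", "kwargs": {"motion": [[[0,0,0,0,-1],[0,0,0,0,-1],[0,0,0,0,-1]]]}}

```text
time_s: 18.25
eef_pos: [0.5789, 0.2889, 0.145]
eef_rot: [-0.001, -0.087, 0.996, -0.0]
wrist_force: [-0.2, -0.6, -0.0]
opening: 1.002
grasp_force: 0.0
```

```bash
python3 go.py .578 .2911 .045 10.1; python3 - <<'E'
from h import *;from bench import ctrl
c=ctrl.camera('top');C=cloud(c)
roi=np.zeros((400,640),bool);roi[115:225,245:475]=1
for lo,hi in((.03,.054),(.009,.02)):
  m=(C[...,2]>lo)&(C[...,2]<hi)&roi
  for a,ce,mm in comps(m,4,200):print(a,ce,rect(C[mm]),np.median(C[mm],0)[2])
E
```

```text
t 18.25 pos [0.5789 0.2889 0.145 ] tilt [-0.002 -0.001 -1.   ] q [ 0.28  0.45  1.5  -0.    1.2  -1.47] open 1.0017334561271547 grip 0.0 F [-0.2 -0.6 -0. ]
shift cm [ 0.03  0.24 10.  ] twist -0.1 rows 2.0014046233728227
751 [441.99866844 164.71637816] (array([ 0.58369385, -0.2971051 ]), (128.137939453125, 47.4600715637207), 17.000051498413086) 0.04743954780217097
719 [354.88178025 166.22670376] (array([ 0.57629858, -0.09062802]), (129.0337371826172, 44.67692184448242), 8.368339538574219) 0.047727231596166764
2779 [277.15437208 169.12198633] (array([0.56827765, 0.09196697]), (198.23800659179688, 84.20618438720703), 10.342832565307617) 0.013732580971264952
1612 [353.3808933  171.23573201] (array([ 0.57431036, -0.09029392]), (198.3914031982422, 84.24394989013672), 8.554965019226074) 0.013535972468181168
1464 [438.16051913 167.78893443] (array([ 0.58402197, -0.29685425]), (198.91464233398438, 85.27435302734375), 15.906668663024902) 0.013489742050138975
```

The blue plane is within 1 mm and about 1° of its rest. The yellow rest, now bare, reads (0.5685, 0.0920) at 10.3°. Pick the yellow plane.

Request:
{"fn": "servo_tool", "kwargs": {"motion": [[[0,0.2,3,0,-1],[0,0.2,6,0,-1],[0,0.2,8.5,0,-1],[0,0.2,10,0,-1],[0,0.2,10,0,-1]]]}}

```text
time_s: 18.8
eef_pos: [0.5775, 0.2903, 0.0437]
eef_rot: [-0.002, -0.087, 0.996, -0.001]
wrist_force: [0.1, -0.4, 0.0]
opening: 0.999
grasp_force: 0.0
```

Request:
{"fn": "servo_tool", "kwargs": {"motion": [[[0,0,0,0,-1],[0,0,0,0,0.2],[0,0,0,0,0.6],[0,0,0,0,1],[0,0,0,0,1]]]}}

```text
time_s: 19.3
eef_pos: [0.58, 0.2922, 0.0477]
eef_rot: [0.001, -0.088, 0.996, 0.0]
wrist_force: [-0.9, -0.3, 5.7]
opening: 0.501
grasp_force: 63.5
```

Request:
{"fn": "servo_tool", "kwargs": {"motion": [[[0,0,0,0,1],[0,0,0,0,1],[0,0,0,0,1],[0,0,0,0,1]]]}}

```text
time_s: 19.7
eef_pos: [0.58, 0.2922, 0.0478]
eef_rot: [0.001, -0.088, 0.996, 0.0]
wrist_force: [-0.4, 0.2, 7.0]
opening: 0.505
grasp_force: 63.5
```

Request:
{"fn": "servo_tool", "kwargs": {"motion": [[[0,0,-1,0,1],[0,0,-3,0,1],[0,0,-6,0,1],[0,0,-9,0,1],[0,0,-9,0,1]]]}}

```text
time_s: 20.2
eef_pos: [0.5817, 0.2928, 0.1412]
eef_rot: [0.004, -0.088, 0.996, 0.001]
wrist_force: [1.1, -0.2, -3.6]
opening: 0.505
grasp_force: 62.5
```

Request:
{"fn": "servo_tool", "kwargs": {"motion": [[[0,0,0,0,1],[0,0,0,0,1],[0,0,0,0,1]]]}}

```text
time_s: 20.5
eef_pos: [0.5776, 0.2914, 0.1338]
eef_rot: [-0.002, -0.088, 0.996, -0.0]
wrist_force: [-0.5, -0.1, -4.1]
opening: 0.502
grasp_force: 62.4
```

```bash
python3 go.py .5685 .092 .135 10.3
```

```text
t 20.5 pos [0.5776 0.2914 0.1338] tilt [-0.004 -0.001 -1.   ] q [ 0.28  0.46  1.5  -0.    1.18 -1.46] open 0.5023249348103552 grip 62.37140893936157 F [-0.5 -0.1 -4.1]
shift cm [  4.38 -19.48  -0.1 ] twist -0.2 rows 3.993127798954042
```

Request:
{"fn": "servo_tool", "kwargs": {"motion": [[[1,-4,0,0,1],[2,-8,0,0,1],[3,-12,0,0,1],[3.9,-16,0,0,1],[4.3,-19.5,0,0,1]]]}}

```text
time_s: 21.0
eef_pos: [0.5693, 0.0906, 0.1348]
eef_rot: [-0.001, -0.088, 0.996, 0.0]
wrist_force: [0.3, 0.6, -3.4]
opening: 0.504
grasp_force: 62.8
```

Request:
{"fn": "servo_tool", "kwargs": {"motion": [[[0,0,2,0,1],[0,0,5,0,1],[0,0,7,0,1],[0,0,7.5,0,1],[0,0,7.5,0,1]]]}}

```text
time_s: 21.5
eef_pos: [0.5696, 0.0924, 0.0597]
eef_rot: [-0.002, -0.088, 0.996, 0.0]
wrist_force: [-0.1, -0.2, -3.8]
opening: 0.501
grasp_force: 62.7
```

Request:
{"fn": "servo_tool", "kwargs": {"motion": [[[0,0,0,0,1],[0,0,0,0,1],[0,0,0,0,1]]]}}

```text
time_s: 21.8
eef_pos: [0.5717, 0.0925, 0.0625]
eef_rot: [0.001, -0.088, 0.996, -0.0]
wrist_force: [-0.6, -0.5, -3.9]
opening: 0.498
grasp_force: 62.7
```

```bash
python3 go.py .57 .092 .0475 10.3
```

```text
t 21.8 pos [0.5717 0.0925 0.0625] tilt [ 0.002 -0.    -1.   ] q [-0.04  0.43  1.72  0.    0.99 -1.79] open 0.4980066053090697 grip 62.71175980567932 F [-0.6 -0.5 -3.9]
shift cm [ 0.18 -0.02  1.5 ] twist -0.2 rows 0.30183269896735937
```

Request:
{"fn": "servo_tool", "kwargs": {"motion": [[[0.1,0,0.3,0,1],[0.2,0,0.6,0,1],[0.2,0,0.9,0,1],[0.2,0,1,0,1],[0.2,0,1,0,1]]]}}

```text
time_s: 22.3
eef_pos: [0.5686, 0.092, 0.0509]
eef_rot: [-0.0, -0.088, 0.996, 0.0]
wrist_force: [0.4, 0.3, -4.5]
opening: 0.503
grasp_force: 62.7
```

Request:
{"fn": "servo_tool", "kwargs": {"motion": [[[0,0,0.1,0,1],[0,0,0.1,0,1],[0,0,0.1,0,1]]]}}

```text
time_s: 22.6
eef_pos: [0.5689, 0.092, 0.0503]
eef_rot: [0.0, -0.088, 0.996, -0.0]
wrist_force: [-0.1, 0.3, -4.4]
opening: 0.503
grasp_force: 62.7
```

Request:
{"fn": "servo_tool", "kwargs": {"motion": [[[0,0,0.1,0,1],[0,0,0.1,0,1],[0,0,0.1,0,1]]]}}

```text
time_s: 22.9
eef_pos: [0.5688, 0.092, 0.0493]
eef_rot: [-0.0, -0.088, 0.996, 0.0]
wrist_force: [-0.4, -0.0, -3.8]
opening: 0.499
grasp_force: 62.7
```

Request:
{"fn": "servo_tool", "kwargs": {"motion": [[[0,0,0.1,0,1],[0,0,0.1,0,1],[0,0,0.1,0,1]]]}}

```text
time_s: 23.2
eef_pos: [0.5688, 0.092, 0.0482]
eef_rot: [-0.0, -0.088, 0.996, 0.0]
wrist_force: [0.2, -1.2, -4.0]
opening: 0.502
grasp_force: 62.7
```

Request:
{"fn": "servo_tool", "kwargs": {"motion": [[[0,0,0.1,0,1],[0,0,0.1,0,1],[0,0,0.1,0,1]]]}}

```text
time_s: 23.5
eef_pos: [0.569, 0.092, 0.0478]
eef_rot: [0.0, -0.088, 0.996, -0.0]
wrist_force: [-3.9, -0.7, 2.1]
opening: 0.504
grasp_force: 63.5
```

Request:
{"fn": "servo_tool", "kwargs": {"motion": [[[0,0,0.1,0,1],[0,0,0.1,0,1],[0,0,0.1,0,1]]]}}

```text
time_s: 23.8
eef_pos: [0.569, 0.092, 0.0478]
eef_rot: [0.0, -0.088, 0.996, -0.0]
wrist_force: [-7.0, -0.7, 11.1]
opening: 0.503
grasp_force: 64.8
```

Down. Release, lift, and go back to the pad.

Request:
{"fn": "servo_tool", "kwargs": {"motion": [[[0,0,-0.1,0,1],[0,0,-0.1,0,-0.2],[0,0,-0.1,0,-0.6],[0,0,-0.1,0,-1],[0,0,-0.1,0,-1]]]}}

```text
time_s: 24.3
eef_pos: [0.569, 0.092, 0.0472]
eef_rot: [0.0, -0.088, 0.996, -0.0]
wrist_force: [0.2, 0.3, -0.2]
opening: 0.997
grasp_force: 0.0
```

Request:
{"fn": "servo_tool", "kwargs": {"motion": [[[0,0,0,0,-1],[0,0,-2,0,-1],[0,0,-5,0,-1],[0,0,-9,0,-1],[0,0,-10,0,-1]]]}}

```text
time_s: 24.8
eef_pos: [0.5715, 0.092, 0.152]
eef_rot: [0.004, -0.088, 0.996, -0.0]
wrist_force: [1.3, -0.2, -0.0]
opening: 0.999
grasp_force: 0.0
```

Request:
{"fn": "servo_tool", "kwargs": {"motion": [[[0,0,0,0,-1],[0,0,0,0,-1],[0,0,0,0,-1]]]}}

```text
time_s: 25.1
eef_pos: [0.5675, 0.092, 0.1453]
eef_rot: [-0.002, -0.088, 0.996, 0.0]
wrist_force: [1.0, 0.1, 0.4]
opening: 0.998
grasp_force: 0.0
```

```bash
python3 go.py .5765 -.0905 .145 8.2
```

```text
t 25.1 pos [0.5675 0.092  0.1453] tilt [-0.003  0.    -1.   ] q [-0.05  0.31  1.7  -0.    1.14 -1.79] open 0.9980673131879086 grip 0.0 F [1.  0.1 0.4]
shift cm [  2.3  -18.13   0.02] twist 1.9 rows 3.6553885024790356
```

Request:
{"fn": "servo_tool", "kwargs": {"motion": [[[0.5,-4.5,0,0.5,-1],[1,-9,0,1,-1],[1.6,-13.5,0,1.5,-1],[2.3,-18.1,0,1.9,-1],[2.3,-18.1,0,1.9,-1]]]}}

```text
time_s: 25.6
eef_pos: [0.5772, -0.0955, 0.1458]
eef_rot: [-0.001, -0.068, 0.998, -0.001]
wrist_force: [0.1, 0.1, -0.4]
opening: 1.001
grasp_force: 0.0
```

Request:
{"fn": "servo_tool", "kwargs": {"motion": [[[0,0,0,0,-1],[0,0,0,0,-1],[0,0,0,0,-1]]]}}

```text
time_s: 25.9
eef_pos: [0.5774, -0.0886, 0.1466]
eef_rot: [-0.001, -0.072, 0.997, 0.0]
wrist_force: [-0.3, 0.4, -1.4]
opening: 1.0
grasp_force: 0.0
```

```bash
python3 go.py .5765 -.0905 .045 8.2; python3 - <<'E'
from h import *;from bench import ctrl
c=ctrl.camera('top');C=cloud(c)
roi=np.zeros((400,640),bool);roi[115:225,165:302]=1
for lo,hi in((.03,.054),(.009,.02)):
  m=(C[...,2]>lo)&(C[...,2]<hi)&roi
  for a,ce,mm in comps(m,4,200):print(a,ce,rect(C[mm]),np.median(C[mm],0)[2])
E
```

```text
t 25.9 pos [ 0.5774 -0.0886  0.1466] tilt [-0.001  0.001 -1.   ] q [-0.36  0.32  1.67  0.    1.15 -2.07] open 0.9997626563034314 grip 0.0 F [-0.3  0.4 -1.4]
shift cm [ 0.11 -0.18 10.16] twist 0.1 rows 2.0328790534606194
693 [276.63203463 169.04184704] (array([0.56633569, 0.09198075]), (128.38746643066406, 44.50465774536133), 10.14886474609375) 0.04790859277987525
2778 [193.32469402 165.01655868] (array([0.57549731, 0.29113284]), (199.79745483398438, 85.09750366210938), 13.506755828857422) 0.01367564630515783
1405 [274.99786477 165.16441281] (array([0.56917719, 0.09219007]), (197.48977661132812, 84.04027557373047), 10.25918197631836) 0.013578455970197023
```

The yellow plane is 2–3 mm from its rest centre and aligned. The bare red rest reads (0.5755, 0.2911) at 13.5°. Pick the red plane off the pad.

Request:
{"fn": "servo_tool", "kwargs": {"motion": [[[0,-0.1,3,0,-1],[0,-0.1,6,0,-1],[0,-0.1,8.5,0,-1],[0,-0.1,10.1,0,-1],[0,-0.1,10.1,0,-1]]]}}

```text
time_s: 26.45
eef_pos: [0.5762, -0.0897, 0.0439]
eef_rot: [-0.002, -0.072, 0.997, 0.001]
wrist_force: [-0.2, 0.3, 1.1]
opening: 1.002
grasp_force: 0.0
```

Request:
{"fn": "servo_tool", "kwargs": {"motion": [[[0,0,0,0,-1],[0,0,0,0,0.2],[0,0,0,0,0.6],[0,0,0,0,1],[0,0,0,0,1]]]}}

```text
time_s: 26.95
eef_pos: [0.5788, -0.0915, 0.0476]
eef_rot: [0.001, -0.071, 0.997, -0.0]
wrist_force: [-0.2, 0.2, 6.0]
opening: 0.493
grasp_force: 63.7
```

Request:
{"fn": "servo_tool", "kwargs": {"motion": [[[0,0,0,0,1],[0,0,0,0,1],[0,0,0,0,1],[0,0,0,0,1]]]}}

```text
time_s: 27.35
eef_pos: [0.5788, -0.0915, 0.0476]
eef_rot: [0.001, -0.071, 0.997, -0.0]
wrist_force: [-1.0, 0.2, 6.4]
opening: 0.503
grasp_force: 63.7
```

Request:
{"fn": "servo_tool", "kwargs": {"motion": [[[0,0,-1,0,1],[0,0,-3,0,1],[0,0,-6,0,1],[0,0,-10,0,1],[0,0,-12,0,1]]]}}

```text
time_s: 27.85
eef_pos: [0.5788, -0.0915, 0.1696]
eef_rot: [0.001, -0.071, 0.997, -0.001]
wrist_force: [-0.1, -0.2, -3.4]
opening: 0.5
grasp_force: 62.5
```

Request:
{"fn": "servo_tool", "kwargs": {"motion": [[[0,0,0,0,1],[0,0,0,0,1],[0,0,0,0,1]]]}}

```text
time_s: 28.15
eef_pos: [0.5764, -0.0907, 0.164]
eef_rot: [-0.002, -0.071, 0.997, 0.001]
wrist_force: [0.2, -0.1, -3.9]
opening: 0.501
grasp_force: 62.5
```

```bash
python3 go.py .576 .2911 .165 13.5
```

```text
t 28.15 pos [ 0.5764 -0.0907  0.164 ] tilt [-0.004  0.001 -1.   ] q [-0.36  0.3   1.66 -0.    1.19 -2.07] open 0.5014661609937887 grip 62.49386787414551 F [ 0.2 -0.1 -3.9]
shift cm [-5.38 37.8  -0.05] twist -5.4 rows 7.635688710447818
```

Request:
{"fn": "servo_tool", "kwargs": {"motion": [[[-0.6,4,0,0,1],[-1.1,8,0,0,1],[-1.7,12,0,0,1],[-2.3,16,0,0,1],[-2.8,20,0,0,1]]]}}

```text
time_s: 28.65
eef_pos: [0.5758, 0.1122, 0.164]
eef_rot: [-0.002, -0.071, 0.997, 0.0]
wrist_force: [1.3, 0.5, -4.2]
opening: 0.503
grasp_force: 62.6
```

Request:
{"fn": "servo_tool", "kwargs": {"motion": [[[-0.6,4,0,-1,1],[-1.1,8,0,-2,1],[-1.7,12,0,-3,1],[-2.3,16,0,-4.4,1],[-2.6,17.8,0,-5.4,1]]]}}

```text
time_s: 29.15
eef_pos: [0.5759, 0.2937, 0.1637]
eef_rot: [-0.002, -0.12, 0.993, 0.0]
wrist_force: [0.2, -0.5, -2.8]
opening: 0.501
grasp_force: 62.8
```

Request:
{"fn": "servo_tool", "kwargs": {"motion": [[[0,0,2,0,1],[0,0,5,0,1],[0,0,8,0,1],[0,0,10,0,1],[0,0,10.4,0,1]]]}}

```text
time_s: 29.65
eef_pos: [0.5743, 0.2891, 0.057]
eef_rot: [-0.005, -0.118, 0.993, -0.001]
wrist_force: [-0.7, 0.6, -5.1]
opening: 0.498
grasp_force: 62.7
```

Request:
{"fn": "servo_tool", "kwargs": {"motion": [[[0,0,0,0,1],[0,0,0,0,1],[0,0,0,0,1]]]}}

```text
time_s: 29.95
eef_pos: [0.579, 0.2908, 0.0639]
eef_rot: [0.001, -0.118, 0.993, 0.0]
wrist_force: [0.8, -0.0, -4.1]
opening: 0.502
grasp_force: 62.7
```

```bash
python3 go.py .5775 .2912 .0477 13.5
```

```text
t 29.95 pos [0.579  0.2908 0.0639] tilt [ 0.003  0.001 -1.   ] q [ 0.28  0.55  1.53 -0.    1.05 -1.52] open 0.5019268205315925 grip 62.74412155151367 F [ 0.8 -0.  -4.1]
shift cm [0.14 0.07 1.62] twist 0.1 rows 0.3261025187264569
```

Request:
{"fn": "servo_tool", "kwargs": {"motion": [[[0,0,0.3,0,1],[0,0,0.6,0,1],[0,0,0.9,0,1],[0,0,1.1,0,1],[0,0,1.1,0,1]]]}}

```text
time_s: 30.45
eef_pos: [0.5774, 0.2905, 0.0507]
eef_rot: [-0.0, -0.118, 0.993, -0.0]
wrist_force: [-0.1, -0.0, -4.3]
opening: 0.506
grasp_force: 62.8
```

Request:
{"fn": "servo_tool", "kwargs": {"motion": [[[0,0,0.1,0,1],[0,0,0.1,0,1],[0,0,0.1,0,1]]]}}

```text
time_s: 30.75
eef_pos: [0.5778, 0.2907, 0.0503]
eef_rot: [0.0, -0.118, 0.993, 0.0]
wrist_force: [-0.2, -0.7, -4.0]
opening: 0.505
grasp_force: 62.8
```

Request:
{"fn": "servo_tool", "kwargs": {"motion": [[[0,0,0.1,0,1],[0,0,0.1,0,1],[0,0,0.1,0,1]]]}}

```text
time_s: 31.05
eef_pos: [0.5777, 0.2906, 0.0493]
eef_rot: [-0.0, -0.118, 0.993, -0.0]
wrist_force: [-0.6, 0.6, -4.9]
opening: 0.503
grasp_force: 62.8
```

Request:
{"fn": "servo_tool", "kwargs": {"motion": [[[0,0,0.1,0,1],[0,0,0.1,0,1],[0,0,0.1,0,1]]]}}

```text
time_s: 31.35
eef_pos: [0.5777, 0.2906, 0.0482]
eef_rot: [-0.0, -0.118, 0.993, -0.0]
wrist_force: [-0.6, 0.0, -3.3]
opening: 0.505
grasp_force: 62.8
```

Request:
{"fn": "servo_tool", "kwargs": {"motion": [[[0,0,0.1,0,1],[0,0,0.1,0,1],[0,0,0.1,0,1]]]}}

```text
time_s: 31.65
eef_pos: [0.5779, 0.2907, 0.0476]
eef_rot: [0.0, -0.118, 0.993, 0.0]
wrist_force: [-0.9, -0.1, -0.8]
opening: 0.505
grasp_force: 63.1
```

Request:
{"fn": "servo_tool", "kwargs": {"motion": [[[0,0,0.1,0,1],[0,0,0.1,0,1],[0,0,0.1,0,1]]]}}

```text
time_s: 31.95
eef_pos: [0.5779, 0.2907, 0.0476]
eef_rot: [0.0, -0.118, 0.993, -0.0]
wrist_force: [-4.7, -1.2, 6.6]
opening: 0.506
grasp_force: 64.2
```

Request:
{"fn": "servo_tool", "kwargs": {"motion": [[[0,0,-0.1,0,1],[0,0,-0.1,0,-0.2],[0,0,-0.1,0,-0.6],[0,0,-0.1,0,-1],[0,0,-0.1,0,-1]]]}}

```text
time_s: 32.45
eef_pos: [0.5779, 0.2907, 0.0473]
eef_rot: [0.0, -0.118, 0.993, 0.0]
wrist_force: [-0.5, -0.0, 0.1]
opening: 0.999
grasp_force: 0.0
```

Request:
{"fn": "servo_tool", "kwargs": {"motion": [[[0,0,0,0,-1],[0,0,-2,0,-1],[0,0,-5,0,-1],[0,0,-9,0,-1],[0,0,-13,0,-1]]]}}

```text
time_s: 32.95
eef_pos: [0.5773, 0.2905, 0.1781]
eef_rot: [-0.001, -0.118, 0.993, -0.0]
wrist_force: [0.4, -0.5, -0.4]
opening: 0.998
grasp_force: 0.0
```

Request:
{"fn": "servo_tool", "kwargs": {"motion": [[[4,0,0,0,-1],[8,0,0,0,-1],[12,0,0,0,-1],[16,0,0,0,-1],[18,0,0,0,-1]]]}}

```text
time_s: 33.45
eef_pos: [0.3996, 0.2479, 0.1768]
eef_rot: [-0.001, -0.118, 0.993, -0.0]
wrist_force: [0.3, -0.1, 0.0]
opening: 1.002
grasp_force: 0.0
```

Request:
{"fn": "servo_tool", "kwargs": {"motion": [[[0,0,0,0,-1],[0,0,0,0,-1],[0,0,0,0,-1],[0,0,0,0,-1]]]}}

```text
time_s: 33.85
eef_pos: [0.4039, 0.2486, 0.1774]
eef_rot: [0.0, -0.118, 0.993, 0.0]
wrist_force: [-0.6, -0.1, -1.0]
opening: 1.001
grasp_force: 0.0
```

```bash
python3 - <<'E'
from h import *;from bench import ctrl
c=ctrl.camera('top');C=cloud(c);cv2.imwrite('pics/t3.png',c['pixels'][100:300,160:480,::-1].repeat(2,0).repeat(2,1))
roi=np.zeros((400,640),bool);roi[115:225,165:475]=1
for lo,hi in((.03,.054),(.009,.02)):
  m=(C[...,2]>lo)&(C[...,2]<hi)&roi
  for a,ce,mm in comps(m,4,200):print(a,ce,rect(C[mm]),np.median(C[mm],0)[2])
o=ctrl.get_obs();print(o['time_s'],o['eef_pos'],o['grasp_force'],o['dq'].round(3))
E
```

```text
749 [441.99198932 164.65554072] (array([ 0.58389185, -0.29683075]), (129.22140502929688, 46.96080780029297), 15.399286270141602) 0.047150471717957165
716 [192.54050279 163.1047486 ] (array([0.57543152, 0.28974188]), (129.1935577392578, 46.06841278076172), 14.98995304107666) 0.047741612526512656
692 [276.64884393 169.08959538] (array([0.56634412, 0.09206766]), (128.74365234375, 44.33709716796875), 9.881718635559082) 0.04806568692153357
2717 [354.08906883 167.91682002] (array([ 0.57470599, -0.09036659]), (197.9304656982422, 84.35061645507812), 8.519490242004395) 0.013779512885638612
1680 [277.69345238 170.59940476] (array([0.56852069, 0.09198716]), (198.1195831298828, 84.10755920410156), 10.278414726257324) 0.013460606027848487
1443 [438.32293832 167.78863479] (array([ 0.58416797, -0.29716708]), (198.40296936035156, 85.37286376953125), 16.058849334716797) 0.013447966755121055
1310 [197.51908397 162.70610687] (array([0.57558246, 0.29121637]), (199.5524139404297, 85.28128051757812), 13.514756202697754) 0.013518236220057434
33.9 [0.40367493 0.24852556 0.17727339] 0.0 [ 0.002 -0.002  0.008  0.     0.001  0.001]
```

View pics/t3.png

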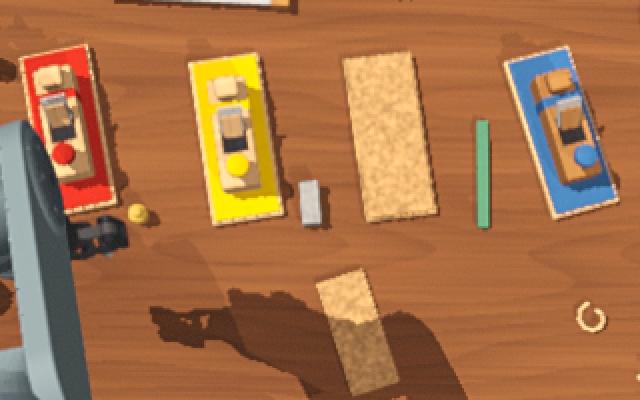

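The view shows each plane upright on its own colour: red at crop (62,125), yellow (232,135), blue (568,128). All are within 3 mm and 2° of their rests. The pencil, block and weight are where they were, and the gripper is clear.

```bash
python3 -c "
from bench import ctrl
print(ctrl.hand_in())"
```

```text
the job is handed in; nothing more can be done
None
```

The job is handed in: each plane lies upright on the rest of its own colour, within about 3 mm and 2° by the last camera check, after about 34 s on the robot's clock; hand-in returned no verdict.

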